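# Uncover the staining dish and hold the slide warmer's hood open

## Task

A colleague is about to move slides from the staining dish onto the slide warmer and needs both open. First lift the steel lid off the dish by its knob and set it down gently, right way up and let go, in the middle of the blue mat, leaving the dish where it stands; then raise the warmer's hood by its blue handle to 60 degrees from shut (within 7 degrees) and keep holding it there: it falls shut by itself, so finish with the handle still held in the gripper and do not let the hood slam. Leave the two bottles and the yellow slide case alone.

Things in the scene. Friction and masses are not known exactly. Their poses are not given: they have to be found in the camera images.
- dish: round white staining dish, loose, 0.6 kg: 110 mm across at the rim (51 mm inner radius there), 75 mm high, with glass slides inside. Origin at the centre of its underside, z up. It may stand left or right of the mat, the warmer on the other side
- dish_lid: round steel lid, about 0.15 kg, lying loose on the dish: a disc 116 mm across and 6 mm thick with a locating boss 88 mm across and 5 mm deep under it, and an upright black cylindrical knob 22 mm across and 34 mm tall on top. Origin at the centre of the boss's underside, z up: the disc's top is at z = 11 mm, the knob runs from z = 11 to 45 mm. On the dish its origin is 70 mm above the bench; set down on the mat it is 4 mm above the bench
- mat: flat blue square mat fixed to the bench, 160 x 160 x 4 mm. Origin at the centre of its underside
- warmer: white slide warmer fixed to the bench: 180 mm deep (its x), 260 mm wide (its y), 85 mm high without the hood. Origin at the centre of its underside; -x is its front, with the handle, and faces roughly towards the robot (yaw up to 0.25 rad)
- hood (a joint): angle in rad of the warmer's hood, a grey plate 180 x 260 x 10 mm, about 0.35 kg, lying on the warmer: 0 shut, growing as its front edge rises, stop at 1.4; 60 degrees is 1.047. Hinged along the warmer's rear top edge. Its hinge is nearly free: let go at any angle, it falls shut. About 2 N upward at the handle opens it
- hood_handle (a point): middle of the blue bar handle on the hood's front edge: a round bar 12 mm thick and 120 mm long along the warmer's y, with a leg at each end that joins it to the hood; its axis is 45 mm in front of the hood's edge, so between bar and hood is a gap of 39 mm for a finger. Shut, it is 90 mm above the bench, 135 mm in front of the warmer's origin, with nothing below it; it moves with the hood. Its axes are those of the hood (parallel to the warmer's when shut)
- hood_hinge (a point): middle of the hood's hinge axis, which runs along the warmer's y, 90 mm behind the warmer's origin and 85 mm above the bench. The handle's middle lies 225 mm in front of it (5 mm above it when shut). Its axes turn with the hood
- dropper: amber dropper bottle with black cap, loose, 36 mm across, 85 mm high; bystander. Origin at the centre of its underside
- reagent: white bottle with red cap, loose, 42 mm across, 110 mm high; bystander. Origin at the centre of its underside
- slide_case: yellow slide case lying flat, loose, 30 x 85 x 22 mm; bystander. Origin at the centre of its underside
Not all that is in view belongs to the job. Of the things like the dish_lid, leave any that is brown, green or purple; of the rest the smaller one is meant.

How it is judged:
By the outcome, as a careful person would: the job done as asked, in the order asked, and still so for the second after the job is handed in, while the arm keeps its last pose, push and grip.
It also fails if it takes over 64 s, if anything falls off the work surface, if the arm or the gripper's body presses on something with over 40 N, if the wrist force passes 120 N, or if a joint passes its speed limit or range.

## Robot

A 6-joint arm with a two-finger parallel gripper is mounted at the origin on the work surface. World frame = base frame: x ahead of the robot, y to its left, z up, the work surface at z = 0. Lengths are in m, angles in rad, forces in N, time in s.
With the tool pointing down it reaches from about 0.35 to 0.775 m from the base axis. Payload 7.3 kg.
Tool frame: the origin (TCP) lies on the centre line of the jaws, within the pads' length; the fingertips stand 25 mm ahead of it and the grasp point (between the pads) lies 6 mm ahead of it; z points along the fingers, y is the direction in which the jaws open and shut (so a half turn about z gives the same grasp; the last joint's range is limited). The gripper opens to 92 mm and grips with 3 to 60 N. Pads are 19 mm wide; open, the fingers measure 130 mm over their backs; the gripper's body (75 mm by 190 mm) begins 47 mm behind the grasp point.
Start: joints at [0.99, 0.342, 1.524, -0, 1.275, -0.146], TCP at [0.221, 0.476, 0.252] pointing down, gripper open.
Joint ranges: [-2.53, 2.53], [-0.77, 2.02], [0.04, 2.7], [-1, 4.14], [0.28, 2.66], [-3.11, 3.11]. Speed limits (rad/s): [2.57, 2.57, 3.14, 3.14, 3.14, 3.14].

## Interface

Orientations are given as [roll, pitch, yaw] about the fixed x, y, z axes, in that order (R = Rz(yaw) Ry(pitch) Rx(roll)).
In Python, from cell import telemetry, read_camera, workorder gives the robot as it stands.
- The arm moves only by the shell command python3 -m creep 'ROWS' [FORCE]. ROWS is JSON, one flat list of numbers, 5 for each row, row after row: the opening, from 0 (shut) to 1 (fully open), then the shift along the world's x, y, z in m, then the turn about the world's z in rad. A call has 1 to 12 rows; each row shifts and turns the pose as measured when the row begins; what a row does not reach is not made up. A row lasts 1/8 s, in which the tool goes at most 62.5 mm and 10.7 degrees, less where a joint would pass 70% of its speed; a pose out of reach is approached as far as the arm can. A call is refused whole if a number of a shift passes 0.0625 or a number of a turn 0.188, either way. A call with a gripper value outside its range is refused whole. The fingers move at their own pace and stop on an object; FORCE is the grip in N (left out, the last holds). Time passes only in rows, so rows that do not move let the fingers close. It gives the time, the measured TCP pose, the force and the opening at its end, in the units of the state.
- telemetry.observe(): the state, without advancing time (a new reading comes with each control period).
- read_camera(name): name is "scene" or "top"; returns a dict with "image" (420x560x3 uint8, red, green, blue), "fovy" (degrees; the focal length in pixels is half the picture's height over the tangent of half this angle, whatever the lens; pixels are square), "cx", "cy" (the principal point, pixels), "distortion" ([k1, k2, p1, p2, k3] as OpenCV has them; the pictures are not rectified), "R" (3x3) and "t" (3): a world point X has camera coordinates R X + t. Camera axes: x right, y down, z forward; pixel columns grow to the right and rows downward; lengths in m; the calibration is good to about 2 mm. A picture is of the moment at which its call begins. There is no depth.
- workorder.hand_in(): hands the job in, once; it reports no verdict.
The state is a dict: "time": time; "qpos": joint angles; "qvel": joint speeds; "joint_efforts": joint torques, N m; "tool_pos": TCP position; "tool_rot": TCP orientation; "contact_force": force on the tool from outside, world axes, zero at the start; "torque": the same for the moment, N m; "opening": finger opening in m.
Only numpy, scipy, OpenCV 4.12 (cv2) and the standard library are available. Lean on these libraries where they do the work, as an engineer would, in place of code of your own. Each camera call takes 0.05 s, during which the arm holds its last target.

## Working session

There is one attempt and no reset: what is moved stays moved. The work goes in short steps, Python scripts to look and compute and a shell command to move; the robot and the scene stay as the last step left them, time stands still between calls to the robot, and variables do not carry over. Pictures are saved under pics/ and viewed, and the job is handed in when it is done.

```bash
mkdir -p pics; ls
python3 - <<'E'
from cell import telemetry, read_camera
import cv2
for n in ("scene","top"):
    c=read_camera(n); cv2.imwrite(f"pics/{n}0.png",c["image"][:,:,::-1])
    print(n,c["fovy"],c["cx"],c["cy"],c["distortion"],c["R"],c["t"])
s=telemetry.observe(); print(s)
E
```

```text
pics
scene 51.57962623783148 282.97912653634035 215.99597756067902 [-0.10328502  0.          0.          0.          0.        ] [[ 0.08257473  0.99655036  0.0082937 ]
 [ 0.7431086  -0.05602485 -0.66682144]
 [-0.66405649  0.06122572 -0.74517138]] [-0.1100216  -0.3389458   1.44910293]
top 45.71450324653 276.30985071982764 214.0941606402786 [0.02833782 0.         0.         0.         0.        ] [[ 1.25809694e-02 -9.99920856e-01 -6.96249862e-07]
 [-9.90233147e-01 -1.24589823e-02 -1.38863557e-01]
 [ 1.38852558e-01  1.74772761e-03 -9.90311523e-01]] [0.0537769  0.56082458 1.23964107]
{'time': 0.1, 'qpos': array([ 9.89998540e-01,  3.42621666e-01,  1.52490888e+00,  4.23112704e-06,
        1.27539936e+00, -1.45992194e-01]), 'qvel': array([-8.10135546e-04, -5.11186658e-04, -3.74299462e-03, -9.09334277e-04,
       -2.05475770e-03, -3.95801504e-05]), 'joint_efforts': array([ 1.81706477e-03, -4.32004166e+01, -2.44694942e+01,  7.18339719e-02,
        5.25452360e-02, -3.39233009e-05]), 'tool_pos': array([0.22094311, 0.47588743, 0.25113513]), 'tool_rot': array([-3.14027022e+00, -1.98538007e-04,  2.70678570e+00]), 'contact_force': array([ 0.25100955, -0.25226974,  0.5375579 ]), 'torque': array([-0.01914016,  0.00516839,  0.0172285 ]), 'opening': 0.09172186428828853}
```

View pics/scene0.png

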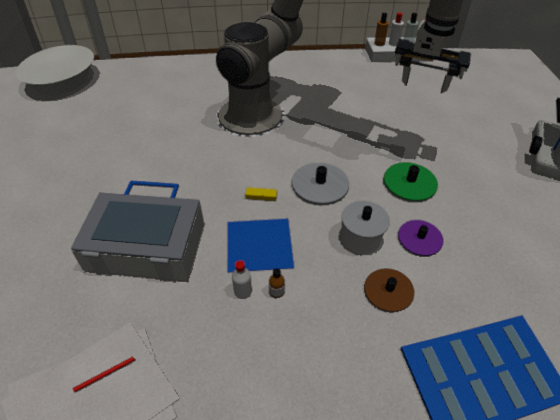

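View pics/top0.png

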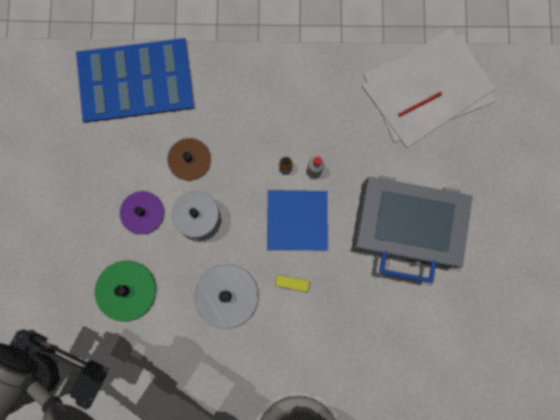

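The scene view, taken from the far side, shows the small steel lid on the dish at (365,225) and a larger steel decoy on the bench at (320,183). The mat is at (260,245) and the warmer at (140,235) with its blue handle at (152,187). In the top view the dish is at (196,215), the mat at (297,220), the handle bar at (407,276), the bottles at (286,165) and (316,166), and the case at (292,284).

```bash
cat > h.py <<'E'
import numpy as np, cv2
from cell import telemetry, read_camera
def K(c):
    f=c["image"].shape[0]/2/np.tan(np.radians(c["fovy"])/2)
    return np.array([[f,0,c["cx"]],[0,f,c["cy"]],[0,0,1]])
def cast(c,uv,z):
    uv=np.array(uv,float).reshape(-1,1,2)
    p=cv2.undistortPoints(uv,K(c),np.array(c["distortion"],float))[:,0]
    R=np.array(c["R"]);t=np.array(c["t"]); o=-R.T@t
    d=np.c_[p,np.ones(len(p))]@R
    return o+d*((z-o[2])/d[:,2])[:,None]
def proj(c,X):
    return cv2.projectPoints(np.array(X,float).reshape(-1,1,3),cv2.Rodrigues(np.array(c["R"]))[0],np.array(c["t"],float),K(c),np.array(c["distortion"],float))[0][:,0]
def hsv(c): return cv2.cvtColor(c["image"],cv2.COLOR_RGB2HSV)
def blobs(m,mn=20):
    n,l,s,ce=cv2.connectedComponentsWithStats(m.astype(np.uint8))
    return [(s[i],ce[i],l==i) for i in range(1,n) if s[i][4]>=mn]
E
python3 - <<'E'
from h import *
np.set_printoptions(precision=4,suppress=True)
for n in ("top","scene"):
    c=read_camera(n);H=hsv(c)
    print(n)
    blue=(H[...,0]>95)&(H[...,0]<128)&(H[...,1]>140)&(H[...,2]>60)
    for s,ce,m in blobs(blue,60):
        r=cv2.minAreaRect(np.argwhere(m)[:,::-1].astype(np.float32))
        print("blue",s,ce,cast(c,[ce],0.004)[0],cast(c,cv2.boxPoints(r),0.004)[:,:2].tolist() )
    dark=(H[...,2]<50)
    for s,ce,m in blobs(dark,15):
        if s[4]<500: print("dark",s,ce,cast(c,[ce],0.098)[0],cast(c,[ce],.115)[0])
    yel=(H[...,0]>22)&(H[...,0]<35)&(H[...,1]>150)
    for s,ce,m in blobs(yel,30): print("yel",s,ce,cast(c,[ce],0.022)[0])
E
```

```text
top
blue [  77   39  116   83 5452] [134.1719  80.2995] [0.9288 0.4534 0.004 ] [[1.0063828404280635, 0.6197710807061155], [1.0520732167294433, 0.32128485371395715], [0.854265318850579, 0.29061055916925616], [0.8107742896590143, 0.584087897115064]]
blue [ 268  191   59   59 3367] [297.1339 220.0998] [0.5497 0.0059 0.004 ] [[0.626665744773618, 0.08373184663919332], [0.628585686263917, -0.0702204708458737], [0.47462568177134223, -0.07001575280808713], [0.4726951772639539, 0.08143620836017283]]
blue [380 252  56  30 298] [406.1846 271.0268] [ 0.4203 -0.2774  0.004 ] [[0.41511412207537374, -0.20553319138201448], [0.4700455309323299, -0.2165699167159713], [0.4465008509264974, -0.3542703058570755], [0.3919491762601115, -0.34246117839929147]]
dark [183 153   9   9  61] [187.3607 157.082 ] [0.6921 0.2835 0.098 ] [0.6877 0.2803 0.115 ]
dark [283 158   6   6  29] [285.6552 160.7241] [0.686  0.0392 0.098 ] [0.6817 0.0395 0.115 ]
dark [135 208   9   8  49] [139.5102 211.2857] [0.5546 0.3952 0.098 ] [0.5522 0.3904 0.115 ]
dark [190 209   8   8  44] [193.75   212.7955] [0.5525 0.2627 0.098 ] [0.550
[... 3609 characters left out ...]
14  66] [162.5455 274.3333] [ 0.6936 -0.2016  0.098 ] [ 0.7055 -0.197   0.115 ]
dark [273 269   8  10  62] [276.129 273.129] [0.7078 0.0365 0.098 ] [0.7194 0.0358 0.115 ]
dark [385 277  12  15 134] [390.4851 284.1045] [0.7542 0.2705 0.098 ] [0.7648 0.2644 0.115 ]
dark [270 292  13   6  20] [274.8  295.35] [0.7614 0.03   0.098 ] [0.7718 0.0293 0.115 ]
dark [366 295  20  16  28] [373.9643 303.8214] [0.7972 0.2259 0.098 ] [0.8068 0.2209 0.115 ]
dark [411 372   7  16  17] [414.0588 379.4118] [0.9569 0.2653 0.098 ] [0.9629 0.2594 0.115 ]
dark [422 398   7  15  16] [424.75   404.8125] [1.0035 0.2722 0.098 ] [1.0085 0.2661 0.115 ]
yel [246 188  31  13 330] [260.897  193.5364] [0.3957 0.0177 0.022 ]
```

Run:
```python
from h import *
c=read_camera("top"); cv2.imwrite("pics/topA.png",cv2.resize(c["image"][130:310,150:350,::-1],None,fx=4,fy=4*0.8,interpolation=2)[:600])
cv2.imwrite("pics/topB.png",cv2.resize(c["image"][160:300,340:490,::-1],None,fx=4,fy=4,interpolation=2))
c=read_camera("scene"); cv2.imwrite("pics/scA.png",cv2.resize(c["image"][160:310,220:420,::-1],None,fx=4,fy=4,interpolation=2))
```

```text
(no output)
```

View pics/topA.png

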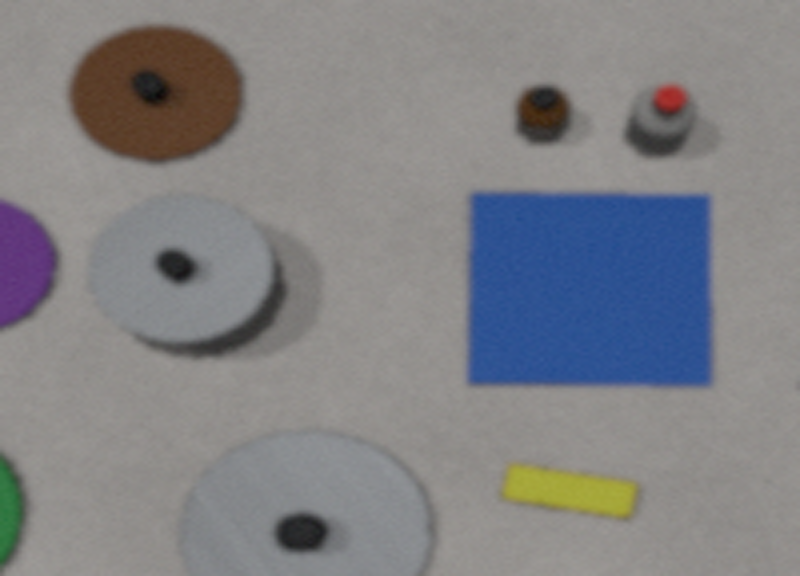

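View pics/topB.png

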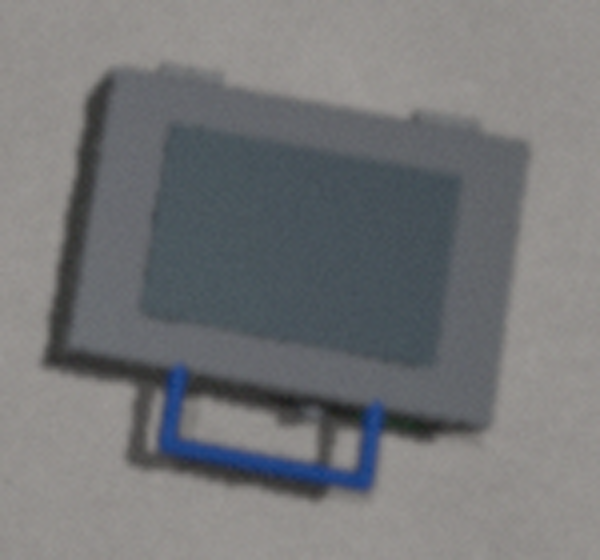

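View pics/scA.png

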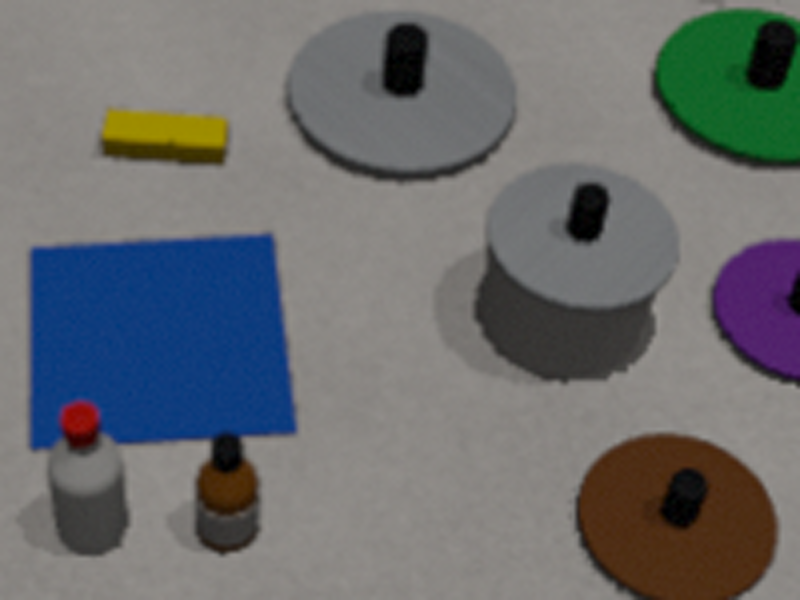

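The knob is at about (0.553, 0.262) in both views, the mat at about (0.551, 0.006), and the warmer yaw is about -0.17. First I'll move above the knob with the jaws along y.

```bash
python3 -m creep '[1,0.042,-0.027,0,0.054, 1,0.042,-0.027,0,0.054, 1,0.042,-0.027,0,0.054, 1,0.042,-0.027,0,0.054, 1,0.042,-0.027,0,0.054, 1,0.042,-0.027,0,0.054, 1,0.042,-0.027,0,0.054, 1,0.038,-0.025,0,0.057, 1,0,0,0,0]' 20
python3 - <<'E'
from h import *
c=read_camera("top")
np.set_printoptions(precision=4,suppress=True)
print(cast(c,[[381.2,271.2],[431.2,280.7]],.09))
s=telemetry.observe();print(s["tool_pos"],s["tool_rot"],s["contact_force"])
E
```

```text
time: 1.42
tool_pos: [0.5618, 0.2541, 0.2504]
tool_rot: [3.141, -0.001, -3.124]
contact_force: [-0.6, 0.8, 0.9]
opening: 0.0916
[[ 0.4166 -0.1949  0.09  ]
 [ 0.3955 -0.3147  0.09  ]]
[0.5605 0.2553 0.2505] [ 3.141  -0.0018 -3.1231] [-0.618   0.6058 -0.1601]
```

```bash
python3 -m creep '[1,-0.007,0.007,-0.03,-0.018, 1,0,0,-0.03,0, 1,0,0,-0.02,0, 1,0,0,0,0]'
python3 - <<'E'
from h import *
np.set_printoptions(precision=4,suppress=True)
s=telemetry.observe();print(s["tool_pos"],s["tool_rot"],s["contact_force"])
for n in ("scene","top"):
    c=read_camera(n); 
    p=proj(c,[[.553,.262,.098]])[0].astype(int); x,y=max(p[0]-75,0),p[1]-75
    cv2.imwrite(f"pics/a_{n}.png",cv2.resize(c["image"][y:y+140,x:x+150,::-1],None,fx=4,fy=4))
E
```

```text
time: 1.98
tool_pos: [0.5489, 0.2662, 0.1694]
tool_rot: [3.139, -0.003, -3.14]
contact_force: [-0.4, -0.2, 0.1]
opening: 0.0918
[0.5489 0.2662 0.1694] [ 3.1395 -0.0027 -3.1396] [-0.3525 -0.2341  0.1024]
```

View pics/a_scene.png

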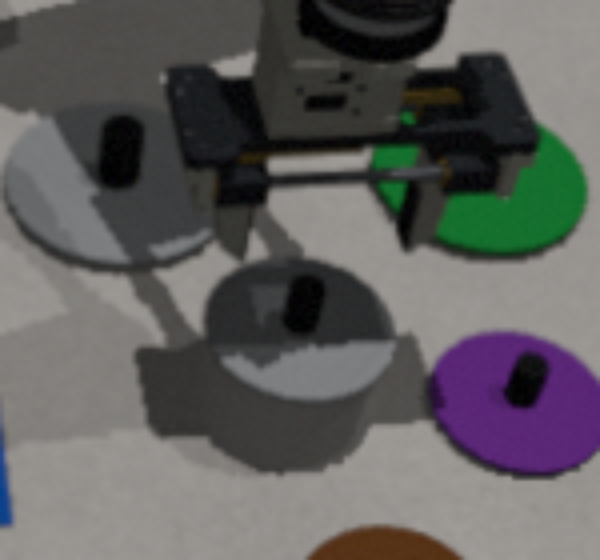

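View pics/a_top.png

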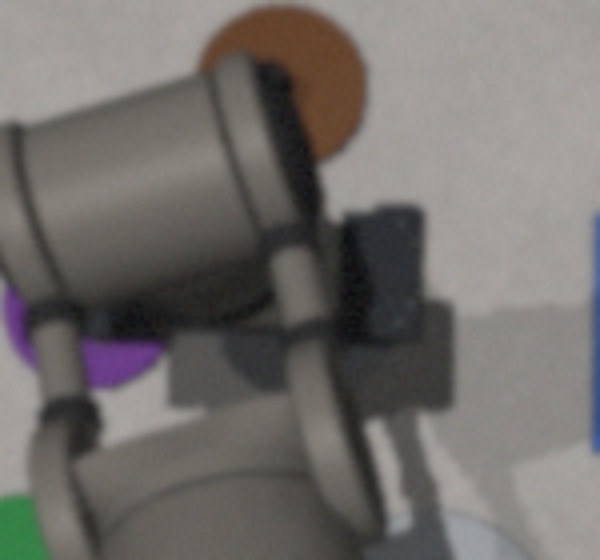

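The scene view shows the open fingers (tips near crop (238,255) and (407,248)) straddling the knob at crop (303,305), with nothing in the way. I'll lower and close.

```bash
python3 -m creep '[1,0.003,-0.003,-0.03,0, 1,0,0,-0.02,0, 1,0,0,0,0]'
python3 - <<'E'
from h import *
np.set_printoptions(precision=4,suppress=True)
s=telemetry.observe();print(s["tool_pos"],s["tool_rot"],s["contact_force"])
E
```

```text
time: 2.45
tool_pos: [0.5549, 0.2651, 0.1255]
tool_rot: [3.135, 0.009, -3.139]
contact_force: [-0.1, -0.3, 0.0]
opening: 0.0919
[0.5549 0.2651 0.1255] [ 3.1353  0.0095 -3.1388] [-0.0766 -0.2705  0.0161]
```

```bash
python3 -m creep '[1,-0.001,-0.003,-0.012,0, 1,0,0,0,0, 1,0,0,0,0]'
python3 - <<'E'
from h import *
np.set_printoptions(precision=4,suppress=True)
s=telemetry.observe();print(s["tool_pos"],s["tool_rot"],s["contact_force"])
c=read_camera("scene"); cv2.imwrite("pics/b.png",cv2.resize(c["image"][140:280,290:440,::-1],None,fx=4,fy=4))
E
```

```text
time: 2.82
tool_pos: [0.5552, 0.2626, 0.1161]
tool_rot: [3.134, 0.014, -3.139]
contact_force: [-0.1, 0.4, -0.2]
opening: 0.0918
[0.5552 0.2626 0.1161] [ 3.1337  0.0144 -3.1386] [-0.0796  0.4148 -0.246 ]
```

View pics/b.png

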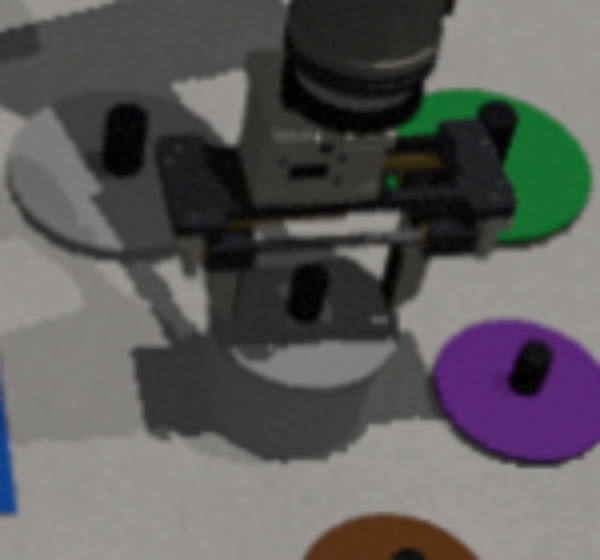

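The knob at crop (307,292) is centred between the fingers. Closing.

```bash
python3 -m creep '[0.4,-0.001,0,-0.003,0, 0.3,0,0,0,0, 0.2,0,0,0,0, 0,0,0,0,0, 0,0,0,0,0, 0,0,0,0,0, 0,0,0,0,0]' 25
```

```text
time: 3.75
tool_pos: [0.5543, 0.2627, 0.1134]
tool_rot: [3.134, 0.015, -3.139]
contact_force: [-0.8, 0.3, -0.7]
opening: 0.0263
```

```bash
python3 -m creep '[0,0,0,0,0, 0,0,0,0,0]' 25; python3 -m creep '[0,0,0,0.005,0, 0,0,0,0.005,0, 0,0,0,0.01,0, 0,0,0,0.015,0, 0,0,0,0.02,0, 0,0,0,0.02,0, 0,0,0,0,0]'
python3 - <<'E'
from h import *
np.set_printoptions(precision=4,suppress=True)
s=telemetry.observe();print(s["tool_pos"],s["tool_rot"],s["contact_force"])
c=read_camera("scene"); cv2.imwrite("pics/c.png",cv2.resize(c["image"][140:280,290:440,::-1],None,fx=4,fy=4))
E
```

```text
time: 4.0
tool_pos: [0.5543, 0.2627, 0.1134]
tool_rot: [3.134, 0.015, -3.139]
contact_force: [-0.3, 0.8, 0.1]
opening: 0.0214
time: 4.88
tool_pos: [0.5545, 0.2628, 0.1947]
tool_rot: [3.133, 0.017, -3.139]
contact_force: [-0.6, -0.7, -1.3]
opening: 0.0218
[0.5545 0.2628 0.1947] [ 3.1328  0.0172 -3.1386] [-0.6234 -0.7008 -1.2672]
```

View pics/c.png

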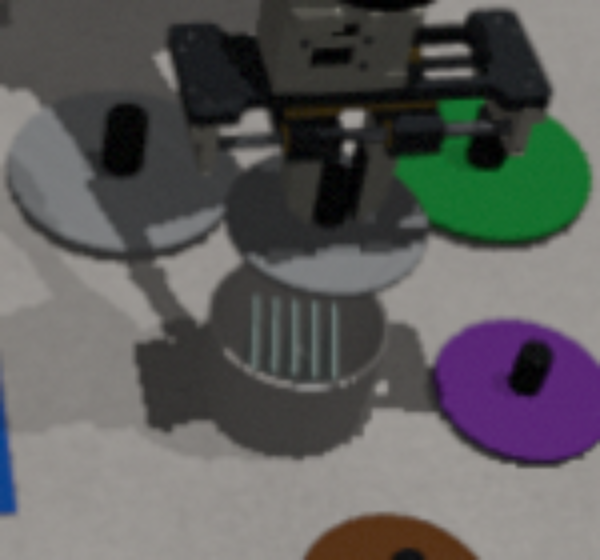

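The lid is off and level in the gripper, with the dish still standing and its slides visible at crop (295,335). Carrying it to the mat.

```bash
python3 -m creep '[0,0,-0.015,0,0, 0,0,-0.03,0,0, 0,0,-0.035,0,0, 0,0,-0.035,0,0, 0,0,-0.035,0,0, 0,0,-0.035,0,0, 0,0,-0.035,0,0, 0,-0.003,-0.02,0,0, 0,0,-0.01,0,0, 0,0,0,0,0]'
python3 - <<'E'
from h import *
np.set_printoptions(precision=4,suppress=True)
s=telemetry.observe();print(s["tool_pos"],s["tool_rot"],s["contact_force"],s["opening"])
c=read_camera("scene"); cv2.imwrite("pics/d.png",cv2.resize(c["image"][120:310,160:400,::-1],None,fx=3,fy=3))
c=read_camera("top"); cv2.imwrite("pics/d2.png",cv2.resize(c["image"][140:320,150:380,::-1],None,fx=3,fy=3))
E
```

```text
time: 6.18
tool_pos: [0.544, -0.0028, 0.1851]
tool_rot: [3.136, -0.001, -3.141]
contact_force: [-0.4, 0.6, -1.3]
opening: 0.0213
[ 0.544  -0.0028  0.1851] [ 3.1363 -0.0006 -3.1408] [-0.3523  0.6358 -1.2646] 0.021320153518158483
```

View pics/d.png

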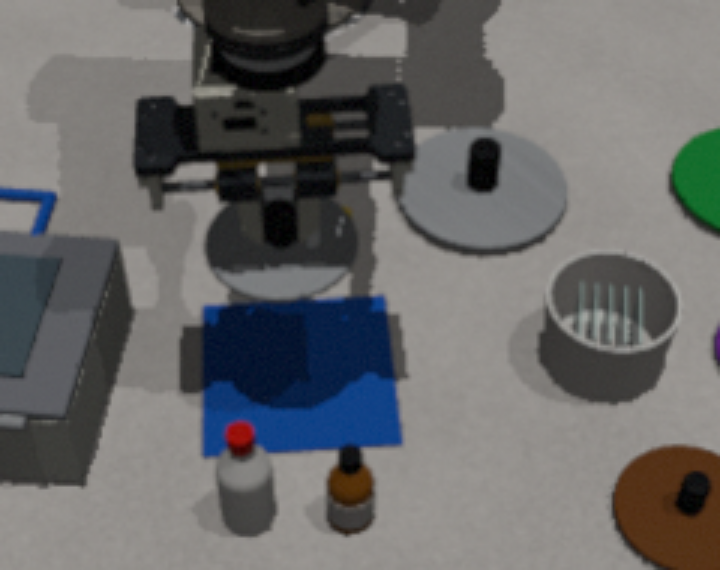

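View pics/d2.png

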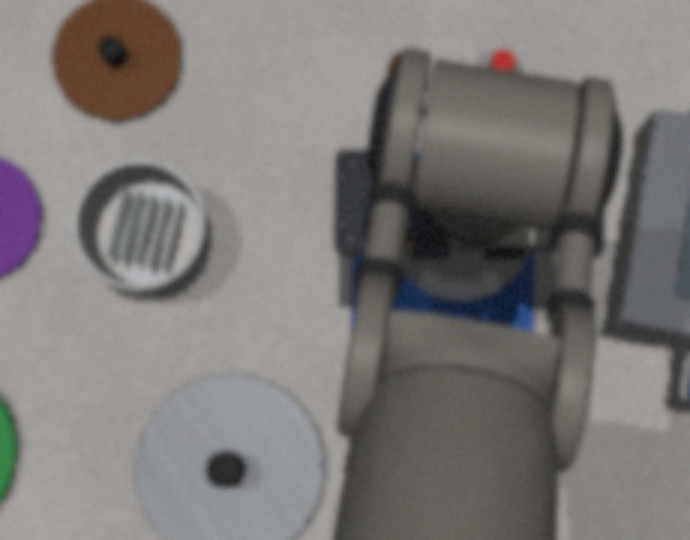

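The lid hangs level about 8 mm short in x and 10 mm short in y of the mat's centre. Correct that while descending.

```bash
python3 -m creep '[0,0.006,0.008,-0.01,0, 0,0,0,-0.02,0, 0,0,0,-0.02,0, 0,0,0,-0.02,0, 0,0,0,-0.01,0, 0,0,0,0,0, 0,0,0,0,0]'
python3 - <<'E'
from h import *
np.set_printoptions(precision=4,suppress=True)
s=telemetry.observe();print(s["tool_pos"],s["tool_rot"],s["contact_force"],s["opening"])
E
```

```text
time: 7.15
tool_pos: [0.5519, 0.0139, 0.1007]
tool_rot: [3.135, 0.001, -3.132]
contact_force: [-0.8, 0.2, -0.7]
opening: 0.0214
[0.5519 0.0139 0.1007] [ 3.1348  0.0006 -3.1318] [-0.7886  0.2014 -0.6962] 0.0214144247072995
```

```bash
python3 -m creep '[0,0,-0.005,-0.01,0, 0,0,0,-0.01,0, 0,0,0,-0.01,0, 0,0,0,-0.007,0, 0,0,0,0,0, 0,0,0,0,0]'
python3 - <<'E'
from h import *
np.set_printoptions(precision=4,suppress=True)
s=telemetry.observe();print(s["tool_pos"],s["tool_rot"],s["contact_force"],s["opening"])
c=read_camera("scene"); cv2.imwrite("pics/e.png",cv2.resize(c["image"][160:310,180:360,::-1],None,fx=4,fy=4))
E
```

```text
time: 7.9
tool_pos: [0.5525, 0.0083, 0.062]
tool_rot: [3.135, 0.002, -3.132]
contact_force: [1.4, -0.2, -2.2]
opening: 0.0216
[0.5525 0.0083 0.062 ] [ 3.135   0.0025 -3.1323] [ 1.4326 -0.1721 -2.2247] 0.021627386112840603
```

View pics/e.png

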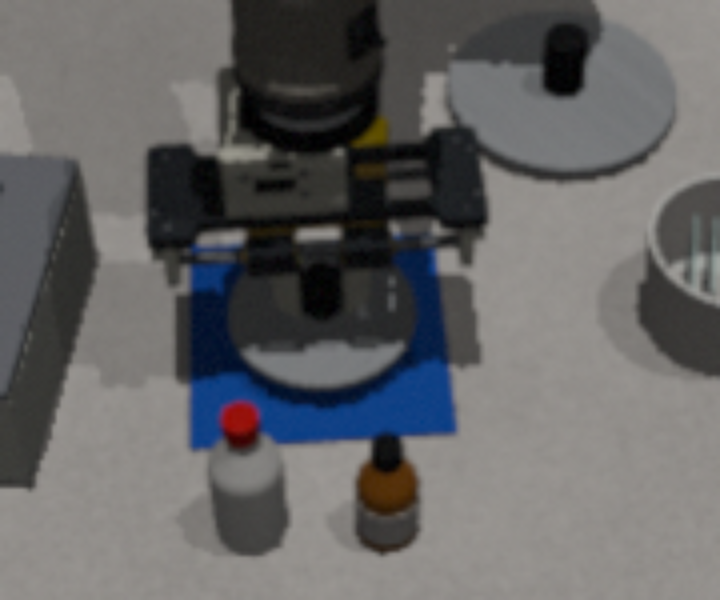

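The lid is 15 mm above the mat and centred, disc from crop x 228 to 415 and mat from 190 to 445. Lower gently.

```bash
python3 -m creep '[0,0,-0.001,-0.005,0, 0,0,0,-0.003,0, 0,0,0,0,0, 0,0,0,0,0]'
python3 -m creep '[0,0,0,-0.002,0, 0,0,0,0,0]'
```

```text
time: 8.45
tool_pos: [0.5528, 0.0072, 0.054]
tool_rot: [3.135, 0.004, -3.132]
contact_force: [-0.1, 1.3, -1.3]
opening: 0.0214
time: 8.7
tool_pos: [0.5529, 0.0072, 0.052]
tool_rot: [3.135, 0.004, -3.132]
contact_force: [-1.0, 0.6, -1.9]
opening: 0.0214
```

```bash
python3 -m creep '[0,0,0,-0.002,0, 0,0,0,0,0]'; python3 -m creep '[0,0,0,-0.001,0, 0,0,0,0,0]';python3 -m creep '[0,0,0,-0.001,0, 0,0,0,0,0]'
```

```text
time: 8.95
tool_pos: [0.5529, 0.0072, 0.0499]
tool_rot: [3.135, 0.004, -3.132]
contact_force: [0.8, 0.3, -1.2]
opening: 0.0212
time: 9.2
tool_pos: [0.5529, 0.0072, 0.0488]
tool_rot: [3.135, 0.004, -3.132]
contact_force: [-0.1, 0.2, -1.0]
opening: 0.0215
time: 9.45
tool_pos: [0.5529, 0.0072, 0.0478]
tool_rot: [3.135, 0.004, -3.132]
contact_force: [1.2, 1.1, -1.3]
opening: 0.0215
```

```bash
python3 -m creep '[0,0,0,-0.001,0, 0,0,0,0,0]'; python3 -m creep '[0,0,0,-0.001,0, 0,0,0,0,0]'
```

```text
time: 9.7
tool_pos: [0.553, 0.0072, 0.0474]
tool_rot: [3.135, 0.004, -3.132]
contact_force: [-0.1, 0.3, 0.1]
opening: 0.0212
time: 9.95
tool_pos: [0.553, 0.0072, 0.0473]
tool_rot: [3.135, 0.005, -3.132]
contact_force: [0.2, -1.2, 0.3]
opening: 0.0216
```

It touches at z 0.0474 as predicted, and the weight has come off the wrist. Release and rise.

```bash
python3 -m creep '[0.3,0,0,0,0, 0.4,0,0,0,0, 0.7,0,0,0,0, 0.7,0,0,0,0, 0.7,0,0,0,0, 0.7,0,0,0,0]'; python3 -m creep '[0.7,0,0,0.01,0, 0.7,0,0,0.02,0, 0.7,0,0,0.03,0, 0.7,0,0,0.03,0, 0.7,0,0,0.03,0, 0.7,0,0,0,0]'
```

```text
time: 10.7
tool_pos: [0.5532, 0.0072, 0.0468]
tool_rot: [3.135, 0.005, -3.132]
contact_force: [0.1, -0.2, -0.4]
opening: 0.064
time: 11.45
tool_pos: [0.5531, 0.0072, 0.1738]
tool_rot: [3.136, 0.007, -3.132]
contact_force: [0.7, 0.2, -0.1]
opening: 0.0641
```

Run:
```python
from h import *
np.set_printoptions(precision=4,suppress=True)
for n in ("top","scene"):
    c=read_camera(n);H=hsv(c)
    blue=(H[...,0]>95)&(H[...,0]<130)&(H[...,1]>130)&(H[...,2]>50)
    x0,y0,x1,y1=(370,245,445,290) if n=="top" else (110,170,190,205)
    m=np.zeros_like(blue);m[y0:y1,x0:x1]=blue[y0:y1,x0:x1]
    B=[b for b in blobs(m,60)]
    print(n,[(b[0],b[1]) for b in B])
    m=max(B,key=lambda b:b[0][4])[2]
    # bar: cast all pixels to z=.09, keep front band
    uv=np.argwhere(m)[:,::-1]; P=cast(c,uv,.09)[:,:2]
    psi=-.174
    for k in range(3):
        ex=np.array([np.cos(psi),np.sin(psi)]);ey=np.array([-ex[1],ex[0]])
        a=P@ex;b=P@ey; lo,hi=np.percentile(b,1),np.percentile(b,99); mid=(lo+hi)/2
        q=P[(abs(b-mid)<.04)]
        A=np.polyfit(q@ey,q@ex,1); psi-= -0 + np.arctan(A[0])
        psi=psi
    print(n,"psi",psi,"b range",P@ey.T if 0 else (lo,hi,hi-lo)); a0=np.median(q@ex); print("mid",a0*ex+mid*ey,"thick",np.ptp(q@ex))
    cv2.imwrite(f"pics/f_{n}.png",cv2.resize(c["image"][170:310,190:380,::-1] if n=="scene" else c["image"][150:320,180:380,::-1],None,fx=3,fy=3))
```

```text
top [(array([380, 252,  56,  30, 322], dtype=int32), array([406.4037, 271.0745]))]
top psi -0.17067853086435453 b range (np.float64(-0.24600114761008476), np.float64(-0.11766314246206633), np.float64(0.12833800514801844))
mid [ 0.406  -0.2545] thick 0.010211687258045388
scene [(array([124, 181,  55,  17, 243], dtype=int32), array([152.7119, 185.7654]))]
scene psi -0.17480946743319667 b range (np.float64(-0.2445678025655286), np.float64(-0.11616833495521678), np.float64(0.12839946761031182))
mid [ 0.4065 -0.255 ] thick 0.012320529490779386
```

View pics/f_scene.png

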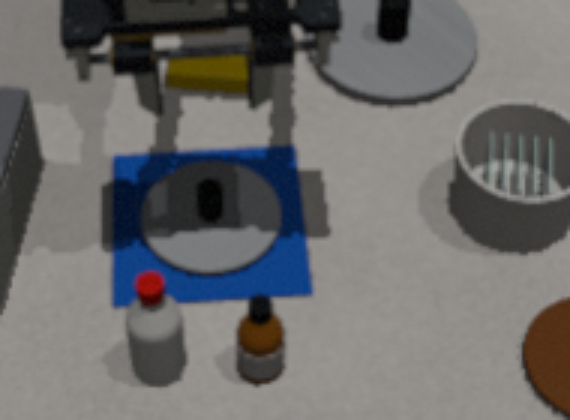

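The lid sits upright and centred on the mat (knob at crop (208,200)). Both views put the handle's middle at (0.406, -0.255), yaw -0.173. Next, swing above the handle, turning -1.75 rad.

```bash
python3 -m creep '[0.7,-0.005,-0.01,0.03,-0.1, 0.7,-0.014,-0.025,0,-0.16, 0.7,-0.014,-0.025,0,-0.16, 0.7,-0.014,-0.025,0,-0.16, 0.7,-0.014,-0.025,0,-0.16, 0.7,-0.014,-0.025,0,-0.16, 0.7,-0.014,-0.025,0,-0.16, 0.7,-0.014,-0.025,0,-0.16, 0.7,-0.014,-0.025,0,-0.16, 0.4,-0.014,-0.025,0,-0.16, 0.3,-0.014,-0.02,0,-0.1, 0.3,0,0,0,0]'
python3 - <<'E'
from h import *
np.set_printoptions(precision=4,suppress=True)
s=telemetry.observe();print(s["tool_pos"],s["tool_rot"],s["contact_force"],s["opening"])
E
```

```text
time: 13.05
tool_pos: [0.394, -0.2512, 0.1865]
tool_rot: [-3.134, -0.023, 1.457]
contact_force: [-0.9, 0.4, 0.4]
opening: 0.039
[ 0.394  -0.2512  0.1865] [-3.1341 -0.0232  1.4573] [-0.9005  0.447   0.4057] 0.038965595958289856
```

```bash
python3 -m creep '[0.3,0.011,-0.003,-0.005,-0.055, 0.3,0,0,-0.01,0, 0.3,0,0,0,0, 0.3,0,0,0,0]'
python3 - <<'E'
from h import *
np.set_printoptions(precision=4,suppress=True)
s=telemetry.observe();print(s["tool_pos"],s["tool_rot"],s["contact_force"],s["opening"])
E
```

```text
time: 13.55
tool_pos: [0.4045, -0.2513, 0.1686]
tool_rot: [-3.129, -0.027, 1.408]
contact_force: [0.4, -0.5, -0.2]
opening: 0.0275
[ 0.4045 -0.2513  0.1686] [-3.1295 -0.027   1.4085] [ 0.3654 -0.4566 -0.166 ] 0.02749861339740292
```

```bash
python3 -m creep '[0.3,0.0015,-0.003,-0.02,-0.008, 0.3,0,0,-0.01,0, 0.3,0,0,0,0, 0.3,0,0,0,0]'
python3 - <<'E'
from h import *
np.set_printoptions(precision=4,suppress=True)
s=telemetry.observe();print(s["tool_pos"],s["tool_rot"],s["contact_force"],s["opening"])
c=read_camera("scene"); cv2.imwrite("pics/g.png",cv2.resize(c["image"][110:260,60:240,::-1],None,fx=4,fy=4))
print(proj(c,[[.4063,-.255,.09]]))
c=read_camera("top"); cv2.imwrite("pics/g2.png",cv2.resize(c["image"][190:330,340:490,::-1],None,fx=4,fy=4))
E
```

```text
time: 14.05
tool_pos: [0.4063, -0.254, 0.1391]
tool_rot: [-3.131, -0.026, 1.403]
contact_force: [0.2, 0.2, -0.6]
opening: 0.0277
[ 0.4063 -0.254   0.1391] [-3.131  -0.0261  1.4032] [ 0.2088  0.2274 -0.6097] 0.02768585526724711
[[153.5559 183.5275]]
```

View pics/g.png

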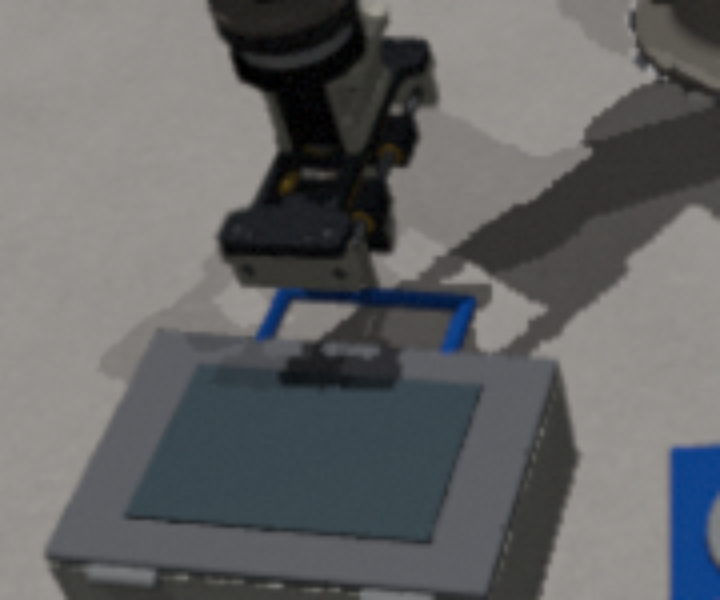

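View pics/g2.png

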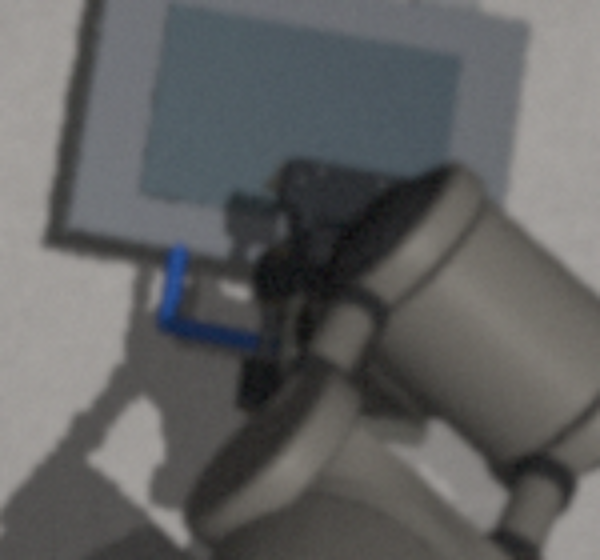

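The fingers are centred over the bar (scene crop (370,297)) with the rear finger over the gap. Lower slowly.

```bash
python3 -m creep '[0.3,0,-0.001,-0.01,-0.004, 0.3,0,0,-0.007,0, 0.3,0,0,0,0, 0.3,0,0,0,0]';  python3 -m creep '[0.3,0,0,-0.01,0, 0.3,0,0,-0.006,0, 0.3,0,0,0,0]'
```

```text
time: 14.65
tool_pos: [0.4064, -0.2552, 0.1213]
tool_rot: [-3.132, -0.026, 1.399]
contact_force: [0.3, 0.3, 0.0]
opening: 0.0275
time: 15.02
tool_pos: [0.4064, -0.2551, 0.1041]
tool_rot: [-3.132, -0.026, 1.399]
contact_force: [0.8, 0.5, 0.5]
opening: 0.0278
```

```bash
python3 -m creep '[0.3,0,0,-0.006,0, 0.3,0,0,0,0, 0.3,0,0,0,0]'
python3 - <<'E'
from h import *
c=read_camera("scene"); cv2.imwrite("pics/i.png",cv2.resize(c["image"][130:230,90:220,::-1],None,fx=5,fy=5,interpolation=2))
E
```

```text
time: 15.4
tool_pos: [0.4065, -0.2552, 0.0977]
tool_rot: [-3.132, -0.026, 1.399]
contact_force: [-0.2, 0.3, 0.0]
opening: 0.0278
```

View pics/i.png

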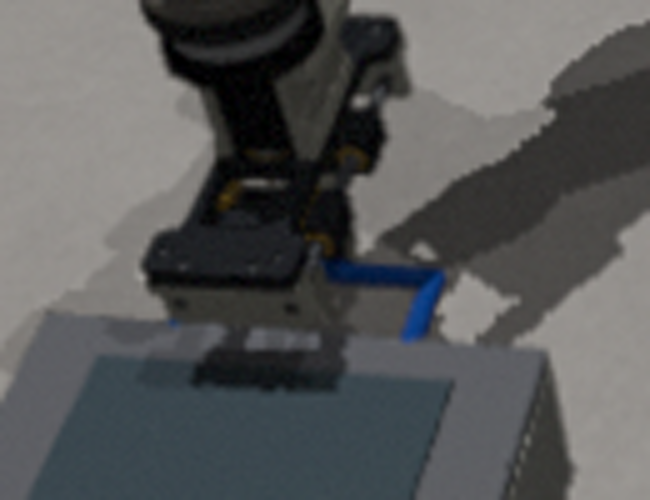

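```bash
python3 -m creep '[0,0,0,0,0, 0,0,0,0,0, 0,0,0,0,0, 0,0,0,0,0, 0,0,0,0,0]' 20
```

```text
time: 16.08
tool_pos: [0.407, -0.2554, 0.098]
tool_rot: [-3.133, -0.025, 1.399]
contact_force: [1.5, 0.7, -1.2]
opening: 0.0112
```

The bar is gripped (opening 11 mm). Raise along the arc in small steps, checking the angle.

```bash
cat > ang.py <<'E'
from h import *
s=telemetry.observe();p=s["tool_pos"]; d=p-np.array([.407,-.2554,.098])
ex=np.array([np.cos(-.173),np.sin(-.173)]);b=d[:2]@ex;side=d[:2]@np.array([-ex[1],ex[0]])
f,u=.225-b,.005+d[2]
th=np.degrees(np.arctan2(u,f)-np.arctan2(.005,.225))
print("theta %.1f radial err mm %.1f side %.1f"%(th,1e3*(np.hypot(f,u)-np.hypot(.225,.005)),side*1e3),"F",s["contact_force"].round(1),"rot",s["tool_rot"].round(3),"op",round(s["opening"],4),"t",s["time"])
tr=np.radians(th)
for g in (10,20,30,40,50,60):
    if g>th+1: 
        a=np.radians(g); bb=.225-(.225*np.cos(a)-.005*np.sin(a)); uu=.225*np.sin(a)+.005*np.cos(a)-.005
        print(g,"dx,dy,dz mm",(1e3*np.array([bb*ex[0]-d[0],bb*ex[1]-d[1],uu-d[2]])).round(1))
E
python3 -m creep '[0,0.0005,0,0.0098,0, 0,0.0008,0,0.0098,0, 0,0.0013,0,0.0097,0, 0,0.0017,0,0.0097,0]'; python3 ang.py
```

```text
time: 16.58
tool_pos: [0.4115, -0.2561, 0.1394]
tool_rot: [-3.133, -0.024, 1.399]
contact_force: [2.9, -2.9, -3.7]
opening: 0.0111
theta 10.6 radial err mm 0.2 side 0.1 F [ 2.9 -2.9 -3.7] rot [-3.133 -0.024  1.399] op 0.0111 t 16.575
20 dx,dy,dz mm [10.5 -2.  35.2]
30 dx,dy,dz mm [27.6 -4.9 70.4]
40 dx,dy,dz mm [ 50.5  -8.9 102. ]
50 dx,dy,dz mm [ 78.4 -13.8 129.1]
60 dx,dy,dz mm [110.6 -19.4 150.9]
```

Tracking well, with 0.2 mm radial error.

```bash
python3 -m creep '[0,0.0021,-0.0004,0.009,0, 0,0.0025,-0.0005,0.009,0, 0,0.0029,-0.0005,0.0088,0, 0,0.0033,-0.0006,0.0088,0]'; python3 ang.py
```

```text
time: 17.08
tool_pos: [0.4225, -0.2581, 0.1776]
tool_rot: [-3.132, -0.024, 1.399]
contact_force: [0.4, -2.3, -2.8]
opening: 0.0109
theta 20.7 radial err mm 0.7 side 0.0 F [ 0.4 -2.3 -2.8] rot [-3.132 -0.024  1.399] op 0.0109 t 17.075
30 dx,dy,dz mm [16.7 -3.  32.2]
40 dx,dy,dz mm [39.6 -7.  63.8]
50 dx,dy,dz mm [ 67.5 -11.8  90.9]
60 dx,dy,dz mm [ 99.6 -17.5 112.7]
```

```bash
python3 -m creep '[0,0.0036,-0.0006,0.0089,0, 0,0.004,-0.0007,0.0088,0, 0,0.0044,-0.0008,0.0086,0, 0,0.0048,-0.0008,0.0084,0]'; python3 ang.py
```

```text
time: 17.58
tool_pos: [0.4402, -0.2612, 0.2145]
tool_rot: [-3.132, -0.024, 1.399]
contact_force: [2.0, -2.8, -3.9]
opening: 0.0114
theta 31.2 radial err mm 1.6 side 0.0 F [ 2.  -2.8 -3.9] rot [-3.132 -0.024  1.399] op 0.0114 t 17.575
40 dx,dy,dz mm [21.8 -3.8 26.9]
50 dx,dy,dz mm [49.7 -8.7 54.1]
60 dx,dy,dz mm [ 81.9 -14.3  75.8]
```

```bash
python3 -m creep '[0,0.0052,-0.0009,0.0072,0, 0,0.0054,-0.0009,0.0068,0, 0,0.0056,-0.001,0.0066,0, 0,0.0056,-0.001,0.0063,0]'; python3 ang.py
python3 - <<'E'
from h import *
c=read_camera("scene"); cv2.imwrite("pics/j.png",cv2.resize(c["image"][80:280,60:260,::-1],None,fx=3,fy=3,interpolation=2))
E
```

```text
time: 18.08
tool_pos: [0.4607, -0.2648, 0.2435]
tool_rot: [-3.125, -0.024, 1.399]
contact_force: [-3.6, -2.6, -0.1]
opening: 0.0109
theta 40.2 radial err mm 2.4 side -0.1 F [-3.6 -2.6 -0.1] rot [-3.125 -0.024  1.399] op 0.0109 t 18.075
50 dx,dy,dz mm [29.2 -5.1 25. ]
60 dx,dy,dz mm [ 61.4 -10.7  46.8]
```

View pics/j.png

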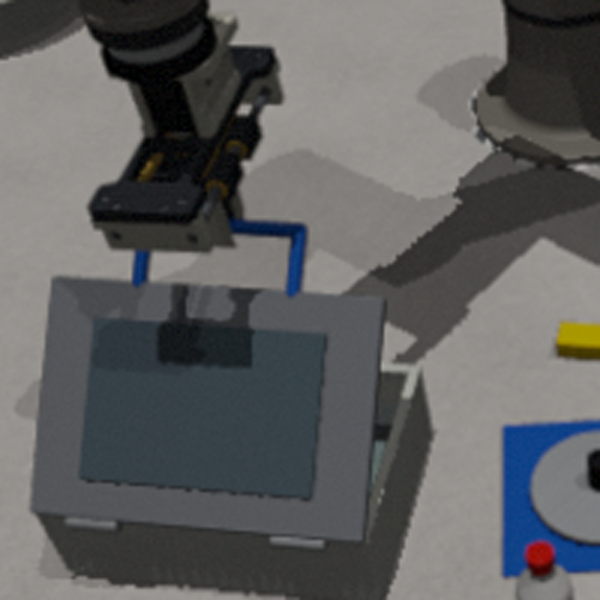

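The picture shows the hood open at about 40° with the bar (crop (265,228)) still in the fingers. Continue.

```bash
python3 -m creep '[0,0.0065,-0.0011,0.0064,0, 0,0.0068,-0.0012,0.0061,0, 0,0.007,-0.0012,0.0058,0, 0,0.0072,-0.0013,0.0055,0]'; python3 ang.py
```

```text
time: 18.62
tool_pos: [0.4868, -0.2695, 0.2704]
tool_rot: [-3.12, -0.024, 1.398]
contact_force: [-4.9, -1.3, 2.4]
opening: 0.0115
theta 49.7 radial err mm 3.4 side -0.2 F [-4.9 -1.3  2.4] rot [-3.12  -0.024  1.398] op 0.0115 t 18.625
60 dx,dy,dz mm [35.3 -6.  19.9]
```

```bash
python3 -m creep '[0,0.0078,-0.0014,0.005,0, 0,0.008,-0.0014,0.0047,0, 0,0.0083,-0.0014,0.0045,0, 0,0.008,-0.0013,0.004,0, 0,0,0,0,0, 0,0,0,0,0]'; python3 ang.py
python3 - <<'E'
from h import *
c=read_camera("scene"); cv2.imwrite("pics/k.png",cv2.resize(c["image"][80:280,60:260,::-1],None,fx=3,fy=3,interpolation=2))
cv2.imwrite("pics/ks.png",c["image"][:,:,::-1])
c=read_camera("top"); cv2.imwrite("pics/kt.png",c["image"][:,:,::-1])
E
```

```text
time: 19.38
tool_pos: [0.5188, -0.2752, 0.2929]
tool_rot: [-3.119, -0.022, 1.398]
contact_force: [-3.3, -0.9, 3.0]
opening: 0.0111
theta 59.6 radial err mm 3.8 side -0.3 F [-3.3 -0.9  3. ] rot [-3.119 -0.022  1.398] op 0.0111 t 19.375
```

View pics/k.png

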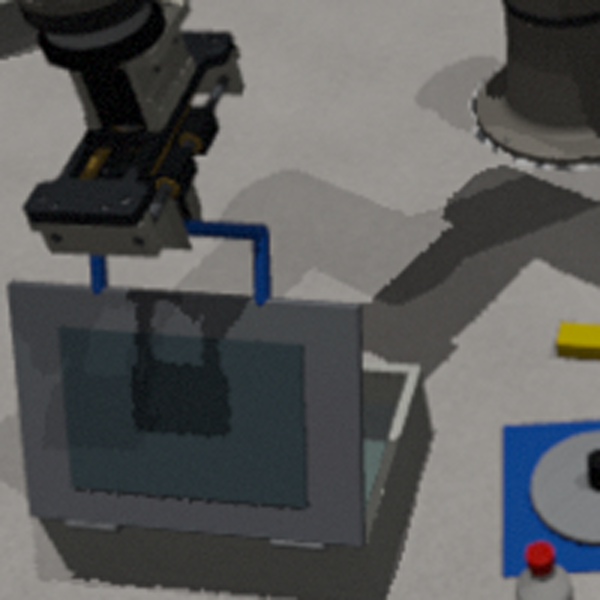

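View pics/kt.png

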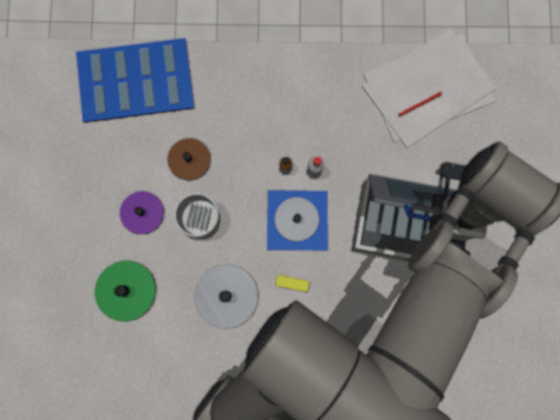

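Cross-check the angle from the picture: hood front right corner at scene pixel (180.7,181) and handle corner at (148.5,156.5).

Run:
```python
from h import *
np.set_printoptions(precision=4,suppress=True)
psi=-.173; ex=np.array([np.cos(psi),np.sin(psi),0]);ey=np.array([-ex[1],ex[0],0]);ez=np.array([0,0,1.])
org=np.array([.4063,-.255,0])+.135*ex; hinge=org+.09*ex+.085*ez
c=read_camera("scene")
for th in range(50,71,4):
    a=np.radians(th); f=-ex*np.cos(a)+ez*np.sin(a); n=ex*np.sin(a)+ez*np.cos(a)
    print(th,proj(c,[hinge+.225*f+.005*n+.06*ey, hinge+.18*f+.01*n+.13*ey,hinge+.18*f+.01*n-.13*ey]).round(1).tolist())
c=read_camera("top");H=hsv(c)
blue=(H[...,0]>95)&(H[...,0]<128)&(H[...,1]>140)&(H[...,2]>60)
m=[b for b in blobs(blue,1000) if b[1][0]>200][0]
cnt=cv2.findContours(m[2].astype(np.uint8),0,2)[0][0]; hull=cv2.minAreaRect(cnt); print("mat",cast(c,[hull[0]],.004))
reg=np.zeros_like(blue);reg[192:249,269:327]=True
lid=reg&~blue; B=max(blobs(lid,100),key=lambda b:b[0][4]); (x,y),r=cv2.minEnclosingCircle(cv2.findContours(B[2].astype(np.uint8),0,2)[0][0])
print("lid",cast(c,[[x,y]],.012),r)
```

```text
50 [[152.6, 154.8], [183.2, 178.2], [68.2, 170.9]]
54 [[149.9, 155.3], [181.4, 179.1], [65.1, 171.7]]
58 [[147.1, 156.2], [179.6, 180.4], [61.9, 172.9]]
62 [[144.3, 157.8], [177.8, 182.2], [58.8, 174.5]]
66 [[141.4, 160.0], [175.9, 184.4], [55.5, 176.6]]
70 [[138.4, 162.8], [174.0, 187.1], [52.3, 179.1]]
mat [[0.55   0.0062 0.004 ]]
lid [[0.5523 0.0081 0.012 ]] 23.120519638061523
```

All estimates agree on 56–61°: 59.6° from the arm, about 58° from the picture. I'll check that it holds steady for a second.

```bash
python3 -m creep '[0,0.002,-0.0003,0.001,0, 0,0,0,0,0, 0,0,0,0,0, 0,0,0,0,0, 0,0,0,0,0, 0,0,0,0,0, 0,0,0,0,0, 0,0,0,0,0]'; python3 ang.py
python3 - <<'E'
from h import *
c=read_camera("scene"); cv2.imwrite("pics/l.png",c["image"][:,:,::-1])
print(np.abs(telemetry.observe()["qvel"]).max())
E
```

```text
time: 20.58
tool_pos: [0.5205, -0.2755, 0.2939]
tool_rot: [-3.119, -0.022, 1.398]
contact_force: [-3.9, -1.9, 1.9]
opening: 0.0116
theta 60.1 radial err mm 3.8 side -0.3 F [-3.9 -1.9  1.9] rot [-3.119 -0.022  1.398] op 0.0116 t 20.575
0.000754971013702326
```

View pics/l.png

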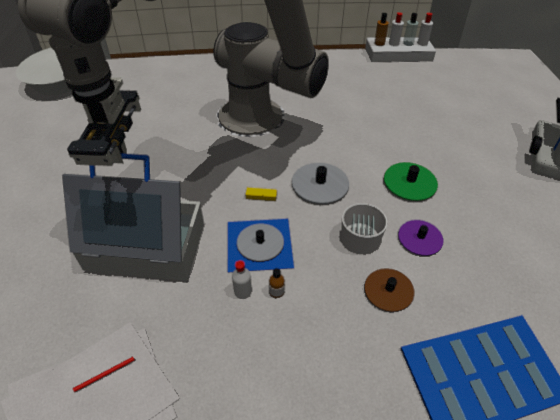

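The lid is upright on the mat at (260,241), and the dish, bottles and case have not moved. The hood is held open by its handle at (130,158) and is steady. Handing in.

```bash
python3 -c "
from cell import workorder; print(workorder.hand_in())"
```

```text
the job is handed in; nothing more can be done
None
```

I lifted the small steel lid off the dish by its knob and released it upright on the mat. I then raised the warmer's hood by its handle to about 60° and handed in with the handle still gripped, at 20.6 s.

- **Lid:** the top view puts it about 3 mm from the mat's centre. It was let go once the wrist force showed the mat carrying its weight.
- **Hood angle:** the arm's position gave 60.1° at the end. Corner pixels in the scene view, read just before a last nudge of 0.5°, gave 56–61°. All of these are within the 7° tolerance.
- **Holding:** the hood stayed still for the second I watched, with a jaw opening of 11.6 mm on the 12 mm bar and about 5 N at the wrist.
- **Small disagreement:** the tool followed the arc about 3.8 mm outside the ideal radius, which is either a slight roll of the bar in the pads or calibration error. Forces stayed low.
- **Bystanders:** in the last picture the dish, both bottles, the yellow case and the other lids stand where they were.

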